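# Strip a washed pellet-press die onto its drying stands

### The job

The steel pellet-press die has been washed but still stands stacked together; take it apart from the top down so that it can dry. Put the plunger shank down into the bored block, the release ring over the short stub, the die body over the tall pin and the die base flat inside the rimmed tray, each part lowered upright and fully home (not dropped) and let go before the next one is lifted. Leave the yellow-lidded tub and the wash bottle where they are.

Things in the scene. Friction and masses are not known exactly. Their poses are not given: they have to be found in the camera images.
- plunger: steel plunger on top of the stack: knurled round head, 34 mm across, 24 mm tall, on a shank 17 mm across, 44 mm long. Origin: centre of the shank's lower end, z up; the head spans 44 to 68 mm above it. In the stack the head rests on the release ring and the shank hangs through it 28 mm into the die body's bore (1.5 mm play all round): lift it straight up. 0.25 kg
- release_ring: plain steel ring under the plunger's head, 45 mm outside, 28 mm inside, 16 mm tall, lying loose on the top face of the die body. Origin: centre of its underside, z up. 0.12 kg
- die_body: thick steel sleeve under the release ring, 56 mm outside, 20 mm bore, 40 mm tall. Origin: centre of its underside, z up. Stands on the die base, over a 4 mm tall spigot (18 mm across) in the middle of the base: lift it straight up. 0.6 kg
- die_base: round steel base at the bottom of the stack, 68 mm across, 24 mm tall (28 with the spigot in the middle of its top), loose on the bench. Origin: centre of its underside, z up. A small brass hose nipple sticks out along its +x axis to 48 mm from the centre, 8 to 18 mm high: close the fingers along its y axis. 0.6 kg
- bored_block: light grey plastic drying stand for the plunger, fixed: 80 mm square plate with a round block 60 mm across, flat top 60 mm high; upright blind bore in its middle, 20 mm wide and 48 mm deep, with a 45 degree lead that opens to 31 mm. Origin: centre of its underside. Home: the plunger's head rests on the block's top, the plunger's origin 16 mm above this one
- stub_stand: light grey plastic drying stand for the release ring, fixed: round plate 84 mm across, 12 mm high, on it a low round boss 38 mm across, top 16 mm high, and a short thick grey stub 20 mm across with a tapered tip, top 37 mm high. Origin: centre of its underside. Home: the ring lies on the boss round the stub, its origin 16 mm above this one
- pin_stand: light grey plastic drying stand for the die body, fixed: 80 mm square plate, on it a low round boss 42 mm across, top 16 mm high, and a slender steel pin 11 mm across with a pointed tip, top 70 mm high. Origin: centre of its underside. Home: the die body stands on the boss round the pin, its origin 16 mm above this one
- rim_tray: light grey plastic drying stand for the die base, fixed: 100 mm square plate, flat top 12 mm high, on it a round rim 84 mm inside, 92 mm outside, 4 mm tall (top at 16 mm). Origin: centre of its underside. Home: the base lies flat on the plate inside the rim, its origin 12 mm above this one
- culture_tub: bystander: small white plastic tub with a yellow screw lid, 68 mm across, 74 mm tall; origin: centre of its underside
- wash_bottle: bystander: white squeeze wash bottle with a bent spout, 60 mm across, 209 mm tall; origin: on the bench under it, the bottle's axis 24 mm along its +y axis

How it is judged:
By the outcome, as a careful person would: the job done as asked, in the order asked, and still so for the second after the job is handed in, with the robot touching nothing.
It also fails if it takes over 106 s, if anything falls off the work surface, if the arm or the gripper's body presses on something with over 40 N, if the wrist force passes 120 N, or if a joint passes its speed limit or range.

### The arm

A 7-joint arm with a two-finger parallel gripper is mounted at the origin on a cart in front of the work surface, level with it; the furniture and walls round the work are solid. World frame = base frame: x ahead of the robot, y to its left, z up, the work surface at z = 0. Lengths are in m, angles in rad, forces in N, time in s.
With the tool pointing down it reaches from about 0.425 to 0.925 m from the base axis. Payload 6.8 kg.
Tool frame: the origin (TCP) lies at the very end of the fingers, on their centre line; the grasp point (between the pads) lies 19 mm behind it; z points along the fingers, y is the line along which they close (so a half turn about z gives the same grasp; the last joint's range is limited). The gripper opens to 85 mm and grips with 20 to 120 N. Pads are 22 mm wide; open, the fingers measure 114 mm over their backs; the gripper's body (76 mm by 85 mm) begins 54 mm behind the grasp point. The pads swing forward as they close: fully open they stand 13 mm farther back than shut.
Start: joints at [-1.407, 0.477, 0.022, 1.555, -0.011, 1.109, -0.083], TCP at [0.181, 0.65, 0.231] pointing down, gripper open.
Joint ranges: [-2.96, 2.96], [-0.34, 2.1], [-1.41, 1.46], [0.24, 2.44], [-1.37, 4.51], [0.17, 1.92], [-2.96, 2.96]. Speed limits (rad/s): [2.39, 2.39, 3.14, 3.14, 3.14, 3.14, 3.14].

### API

Orientations are given as a unit quaternion [w, x, y, z].
In Python, from station import monitor, eyes, bot gives the robot as it stands.
- The arm moves only by the tool advance, called after "Call:" in YAML: its name, and indented under it one key for each argument. Schema: {"type":"object","properties":{"motion":{"type":"object","properties":{"offsets":{"type":"array","items":{"type":"array","items":{"type":"number"},"minItems":5,"maxItems":5},"minItems":1,"maxItems":20}},"additionalProperties":false,"required":["offsets"]},"clamp_n":{"type":"number"},"only":{"type":"string"},"quiet":{"type":"boolean"},"lines":{"type":"string"}},"required":["motion"],"additionalProperties":false}. motion is an object whose key "offsets" holds a list of rows, 1 to 20 of them, each of 5 numbers: dx, dy, dz in a scale on which 1.0 is 100 cm, then a turn about the tool's z in shares of pi rad (1.0 is pi rad), then the opening from 0.0 (shut) to 1.0 (fully open); each row shifts and turns the commanded pose from where the row before left it, along the tool's axes as they then stand; what a row does not reach is not made up. A row lasts 1/10 s, in which the tool goes at most 0.05 m and 0.15 rad, less where a joint would pass 70% of its speed; a pose out of reach is approached as far as the arm can. The fingers move at their own pace and stop on an object; clamp_n is the grip in N (left out, the last holds). Time passes only in rows, so rows that do not move let the fingers close. The tool returns the time, the measured TCP pose, the force, the opening and the grip force at its end. only (a regular expression) keeps the lines of the reply that match it, lines (a string "A,B") keeps lines A to B, and quiet returns only ok. A shift or turn number past 1, either way, is cut back to 1. Input that does not fit is refused with a message, and nothing moves.
- monitor.get_obs(): the state, without advancing time (a new reading comes with each control period).
- eyes.read_camera(name): name is "side" or "top"; returns the picture (420x560x3 uint8, blue, green, red); there is no depth.
- eyes.camera_info(name): a dict with "vertical_fov" (degrees; the focal length in pixels is half the picture's height over the tangent of half this angle, whatever the lens; pixels are square), "cx", "cy" (the principal point, pixels), "view" (4x4, takes a point from world to camera coordinates). Camera axes: x right, y up, looking along -z (the intrinsics and any distortion apply to the point x, -y, -z); pixel columns grow to the right and rows downward; lengths in m; the calibration is good to about 2 mm. A picture is of the moment at which its call begins. camera_info takes no time and is no camera call.
- bot.hand_in(): hands the job in; it is judged then, once.
The state is a dict: "t": time; "q": joint angles; "joint_vel": joint speeds; "joint_torque": joint torques, N m; "eef_pos": TCP position; "tool_rot": TCP orientation; "contact_force": force on the tool from outside, world axes, zero at the start; "torque": the same for the moment, N m; "gripper_width": opening from 0.0 (shut) to 1.0 (fully open); "grasp_force": force on a finger pad.
Only numpy, scipy, OpenCV 4.12 (cv2) and the standard library are available. Lean on these libraries where they do the work, as an engineer would, in place of code of your own. Each camera call takes 0.05 s, during which the arm holds its last target. There are 200 camera calls.

## Working session

There is one attempt and no reset: what is moved stays moved. The work goes in short steps, Python scripts to look and compute and a tool call to move; the robot and the scene stay as the last step left them, time stands still between calls to the robot, and variables do not carry over. Pictures are saved under pics/ and viewed, at most 14 in all, crops included, and the job is handed in when it is done.

```bash
mkdir -p pics; ls; python3 - <<'E'
from station import monitor, eyes, bot
import cv2
print(monitor.get_obs())
for n in("side","top"):
    print(eyes.camera_info(n)); cv2.imwrite(f"pics/{n}0.png",eyes.read_camera(n))
E
```

```text
pics
{'t': 0.0, 'q': array([-1.40708152,  0.47779112,  0.02230724,  1.5564607 , -0.01150651,
        1.10933499, -0.08309048]), 'joint_vel': array([-0.00036632,  0.00026937,  0.00037973,  0.00157275,  0.00156876,
        0.00019   , -0.0006018 ]), 'joint_torque': array([-1.15136675e-05, -5.96422112e+01,  1.60758309e+00, -2.81201541e+01,
        1.23773224e-02,  9.23573185e-03,  1.35836976e-05]), 'eef_pos': array([0.18105478, 0.64963155, 0.23032723]), 'tool_rot': array([-6.75685189e-05,  1.35461115e-01,  9.90782224e-01, -9.30870055e-04]), 'contact_force': array([0.09445258, 0.76813917, 0.3339307 ]), 'torque': array([ 0.04115029, -0.00761552,  0.00924296]), 'grasp_force': 0.0, 'gripper_width': 0.9999062886170142}
{'vertical_fov': 47.23981327490209, 'cx': 280.7418994922397, 'cy': 211.16415543567578, 'view': array([[ 0.99758929,  0.06936857, -0.00189874, -0.54465279],
       [-0.04556872,  0.67546876,  0.73597924, -0.05414547],
       [ 0.05233637, -0.73411849,  0.67700144, -1.0784019 ],
       [ 0.        ,  0.        ,  0.        ,  1.        ]])}
{'vertical_fov': 48.33069407445029, 'cx': 270.5945705483607, 'cy': 218.23097964187156, 'view': array([[ 1.95342327e-04, -9.99581934e-01,  2.89122595e-02,
         1.56054961e-02],
       [ 9.98734857e-01,  1.64888574e-03,  5.02589985e-02,
        -5.55809517e-01],
       [-5.02856600e-02,  2.88658636e-02,  9.98317642e-01,
        -1.16316158e+00],
       [ 0.00000000e+00,  0.00000000e+00,  0.00000000e+00,
         1.00000000e+00]])}
```

View pics/side0.png

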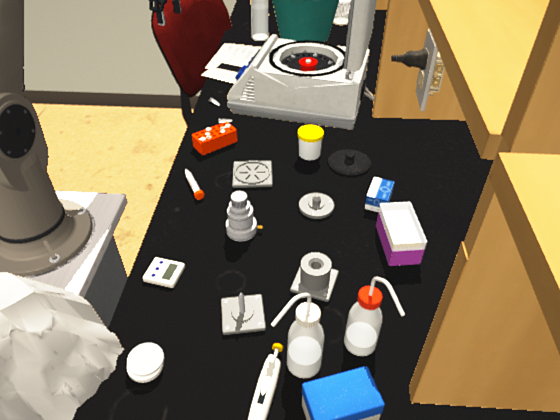

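View pics/top0.png

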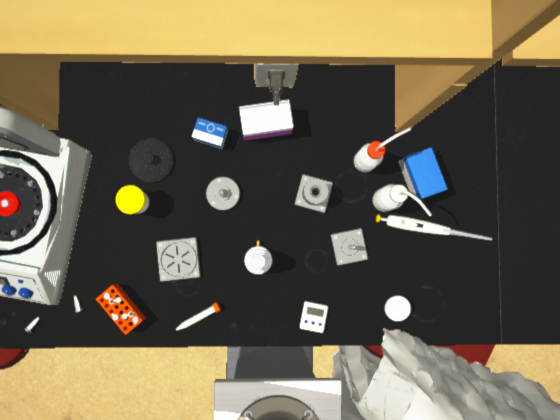

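Side: stack at (240,215), block (314,272), stub (316,203), pin stand (243,312), tray (252,173). Top: stack (258,260), block (314,192), stub (222,193), pin (349,246), tray (178,259), brass nipple at (258,242). Zooming in for the details.

```bash
cat > h.py <<'E'
import numpy as np, cv2
from station import monitor, eyes, bot
I={n:eyes.camera_info(n) for n in("side","top")}
def K(n):
    c=I[n]; return 210/np.tan(np.radians(c["vertical_fov"])/2),c["cx"],c["cy"]
def proj(n,p):
    f,cx,cy=K(n); c=I[n]["view"]@np.append(p,1); return np.array([cx+f*c[0]/-c[2],cy-f*c[1]/-c[2]])
def ray(n,uv):
    f,cx,cy=K(n); V=I[n]["view"]; R=V[:3,:3]
    d=R.T@np.array([(uv[0]-cx)/f,-(uv[1]-cy)/f,-1]); return -R.T@V[:3,3],d
def plane(n,uv,z):
    o,d=ray(n,uv); return o+d*(z-o[2])/d[2]
def tri(us,ut):
    o,d=ray("side",us); p,e=ray("top",ut)
    s,t=np.linalg.lstsq(np.c_[d,-e],p-o,rcond=None)[0]; a,b=o+s*d,p+t*e
    return (a+b)/2,np.linalg.norm(a-b)
def shot(n,name=None):
    im=eyes.read_camera(n)
    if name: cv2.imwrite(f"pics/{name}.png",im)
    return im
def crop(im,x0,y0,x1,y1,s,name): cv2.imwrite(f"pics/{name}.png",cv2.resize(im[y0:y1,x0:x1],None,fx=s,fy=s,interpolation=cv2.INTER_CUBIC))
E
python3 - <<'E'
from h import *
s,t=cv2.imread("pics/side0.png"),cv2.imread("pics/top0.png")
crop(s,205,150,355,345,3,"s1"); crop(t,150,165,380,285,3.4,"t1")
for n,im in(("side",s),("top",t)):
    g=cv2.cvtColor(im,cv2.COLOR_BGR2GRAY); 
    cs,_=cv2.findContours((g>70).astype(np.uint8),cv2.RETR_EXTERNAL,cv2.CHAIN_APPROX_NONE)
    for c in cs:
        if 150<cv2.contourArea(c)<4000: print(n,cv2.boundingRect(c),[np.round(v,1).tolist() if not np.isscalar(v) else round(v,1) for v in cv2.minAreaRect(c)])
E
```

```text
side (302, 366, 83, 54) [[343.3, 395.4], [46.9, 74.5], 74.5]
side (247, 343, 36, 77) [[266.7, 381.9], [19.5, 82.1], 15.9]
side (126, 342, 39, 41) [[145.0, 362.0], [40.0, 38.0], 90.0]
side (221, 292, 45, 43) [[241.9, 312.1], [40.4, 44.0], 83.7]
side (344, 276, 61, 81) [[369.3, 316.6], [50.4, 78.8], 40.7]
side (142, 256, 43, 32) [[163.1, 271.6], [39.3, 27.9], 12.5]
side (298, 192, 37, 27) [[316.0, 205.0], [26.0, 36.0], 90.0]
side (225, 190, 38, 52) [[238.0, 216.7], [49.8, 35.0], 64.2]
side (365, 176, 63, 90) [[394.6, 220.3], [97.6, 45.0], 67.3]
side (184, 168, 20, 32) [[193.2, 182.9], [34.0, 9.4], 63.4]
side (232, 160, 41, 28) [[252.0, 173.5], [27.0, 40.0], 90.0]
side (191, 118, 46, 37) [[213.7, 135.2], [28.2, 45.8], 66.8]
top (175, 302, 45, 29) [[196.3, 317.0], [9.4, 48.8], 62.4]
top (299, 301, 30, 33) [[313.3, 316.8], [25.7, 29.2], 11.3]
top (384, 295, 28, 27) [[397.5, 308.0], [26.0, 27.0], 90.0]
top (96, 285, 47, 50) [[118.6, 309.3], [47.5, 23.3], 50.2]
top (244, 240, 29, 35) [[257.5, 259.5], [28.3, 28.3], 45.0]
top (156, 237, 44, 45) [[177.4, 259.0], [41.4, 41.3], 84.3]
top (330, 228, 38, 38) [[348.9, 246.4], [32.6, 32.6], 78.7]
top (375, 214, 118, 27) [[433.5, 228.7], [118.8, 13.7], 11.3]
top (0, 191, 18, 25) [[8.5, 203.0], [24.0, 17.0], 90.0]
top (115, 184, 34, 31) [[131.3, 200.3], [33.2, 29.7], 45.0]
top (206, 176, 34, 35) [[222.5, 193.0], [34.0, 33.0], 90.0]
top (294, 174, 39, 39) [[313.1, 193.0], [32.5, 32.4], 15.5]
top (0, 155, 51, 96) [[25.0, 202.5], [50.0, 95.0], 0.0]
top (372, 147, 75, 70) [[415.2, 187.2], [59.0, 81.6], 37.7]
top (191, 118, 37, 31) [[209.1, 132.5], [33.5, 23.5], 17.7]
```

View pics/s1.png

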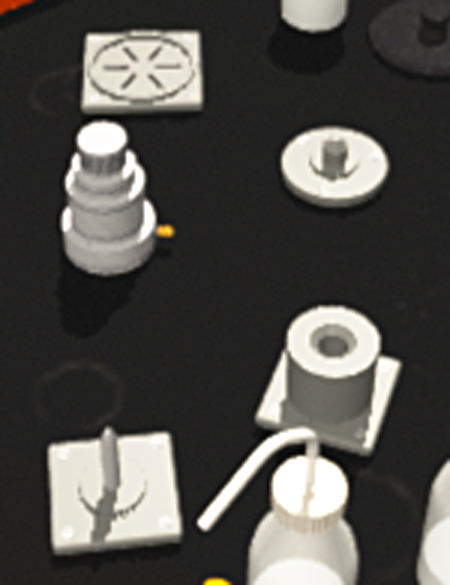

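View pics/t1.png

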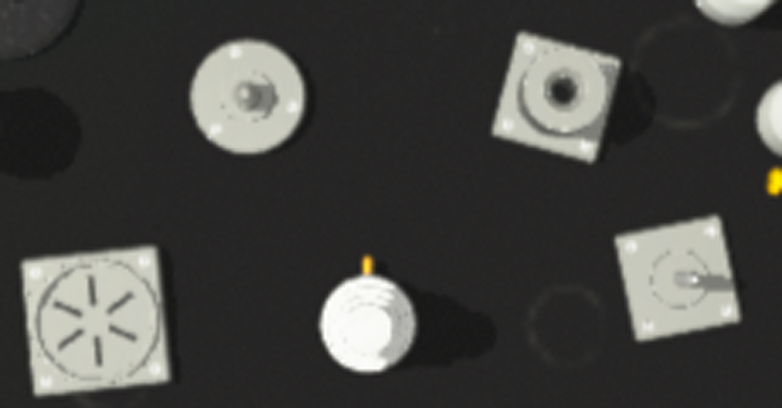

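Zoom (side 3x from (205,150), top 3.4x from (150,165)): side head top at (103,140), tray rim (140,68), stub plate (335,165), block top (333,343), pin tip (108,430); top: head ~(373,323), tray (98,322), stub plate (248,97), bore (563,91), pin (682,280). Nipple at (367,264), i.e. roughly world +x.

```bash
python3 - <<'E'
from h import *
S=lambda x,y:((x+.5)/3-.5+205,(y+.5)/3-.5+150)
T=lambda x,y:((x+.5)/3.4-.5+150,(y+.5)/3.4-.5+165)
pts={"tray_rim":((140,68),(98,322)),"stub_plate":((335,165),(248,97)),"bore_top":((333,343),(563,91)),"block_ell":((333.5,343.5),(563,90)),
"pin_boss":((112,490),(681,280)),"pin_tip":((108,430),(683,279)),"head":((103.5,139),(373,323)),"nipple":((170,231),(367,259)),"stubtip":((334,140),(243,93))}
for k,(a,b) in pts.items():
    p,e=tri(S(*a),T(*b)); print(k,np.round(p*1000,1),round(e*1000,1))
zs={"tray_rim":.016,"stub_plate":.012,"bore_top":.06,"pin_boss":.016,"pin_tip":.07,"head":.104,"nipple":.013}
for k,z in zs.items(): print(k,np.round(plane("side",S(*pts[k][0]),z)*1000),np.round(plane("top",T(*pts[k][1]),z)*1000))
# plate quads from contours
s,t=cv2.imread("pics/side0.png"),cv2.imread("pics/top0.png")
print("bottle cap", *[np.round(plane("top",uv,.17)*1000) for uv in((392,195),(432,215),(375,150))])
# base silhouette lowest circle in top view
print("base",np.round(plane("top",T(367,325),.024)*1000),"tub",np.round(plane("top",(131,200),.074)*1000))
E
```

```text
tray_rim [453.1 246.1  10.7] 0.7
stub_plate [620.3 137.5   6.7] 1.9
bore_top [620.2 -91.6  55.2] 1.7
block_ell [620.8 -91.6  54.9] 1.2
pin_boss [ 484.3 -184.4   10.4] 1.7
pin_tip [ 484.6 -176.    60.7] 0.3
head [455.1  44.6 104.4] 0.6
nipple [499.   48.7  12.4] 0.2
stubtip [619.5 139.2  31.5] 0.4
tray_rim [454. 239.  16.] [453. 245.  16.]
stub_plate [621. 132.  12.] [619. 137.  12.]
bore_top [621. -96.  60.] [619. -91.  60.]
pin_boss [ 486. -188.   16.] [ 484. -183.   16.]
pin_tip [ 486. -183.   70.] [ 485. -174.   70.]
head [455.  45. 104.] [455.  45. 104.]
nipple [499.  48.  13.] [499.  49.  13.]
bottle cap [ 600. -247.  170.] [ 556. -335.  170.] [ 699. -210.  170.]
base [451.  49.  24.] tub [595. 349.  74.]
```

Stand heights come out ~5 mm low and the pin tip is ambiguous; one composite close-up to refine.

```bash
python3 - <<'E'
from h import *
s,t=cv2.imread("pics/side0.png"),cv2.imread("pics/top0.png")
def tile(im,x,y): 
    a=cv2.resize(im[y:y+29,x:x+26].astype(np.float32),None,fx=10,fy=10,interpolation=cv2.INTER_CUBIC); return np.clip(a*1.1,0,255).astype(np.uint8)
r1=np.hstack([tile(t,336,232),tile(t,245,246),tile(t,301,178)])
r2=np.hstack([tile(s,229,292),tile(s,226,186),tile(s,303,250)])
cv2.imwrite("pics/c1.png",np.vstack([r1,r2]))
E
```

```text
(no output)
```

View pics/c1.png

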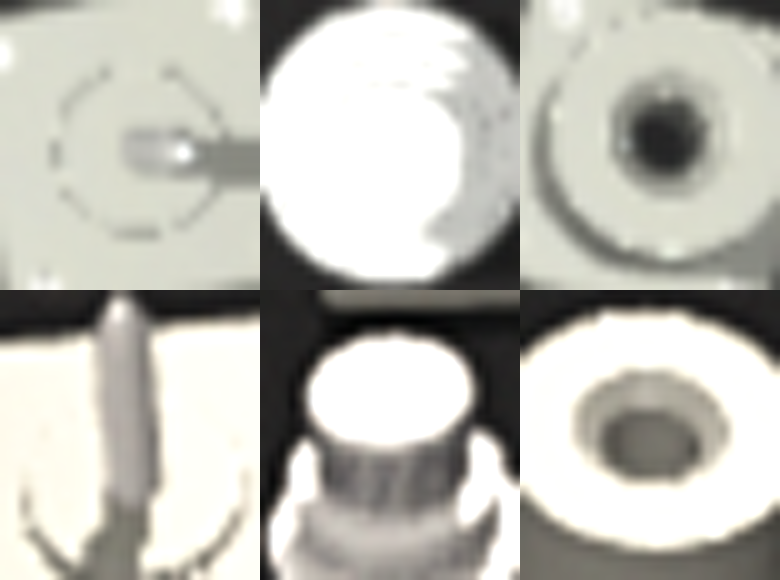

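Tiles show: pin boss centre top (349.6,246.6), tip (354.1,246.7) and side (240.6,292.2); head-top ellipse side (238.6,195.6); bore mouth top (315.1,191.0), side (315.8,263.1).

```bash
python3 - <<'E'
from h import *
for k,a,b in(("pin",(240.6,292.2),(354.3,246.7)),("bore",(315.8,263.1),(315.1,191.))): print(k,[np.round(np.array(v)*1000,1) for v in tri(a,b)])
print("boss",np.round(plane("top",(349.55,246.55),.016)*1000,1))
print("head side@104",np.round(plane("side",(238.6,195.6),.104)*1000,1),"base outl",np.round(plane("top",(257.5,260),.024)*1000,1))
print("top cam",np.round(ray("top",(0,0))[0],3))
o=monitor.get_obs(); from scipy.spatial.transform import Rotation as R
M=R.from_quat(o["tool_rot"],scalar_first=True).as_matrix(); print(M.round(4)); print("to stack",M.T@(np.array([.455,.046,.20])-o["eef_pos"]))
E
```

```text
pin [array([ 485.4, -182.7,   71.8]), np.float64(1.0)]
bore [array([620.7, -91. ,  57.3]), np.float64(1.0)]
boss [ 484.7 -182.4   16. ]
head side@104 [453.4  46.3 104. ] base outl [451.5  48.9  24. ]
top cam [0.497 0.05  1.189]
[[-9.633e-01  2.685e-01 -3.000e-04]
 [ 2.685e-01  9.633e-01 -1.600e-03]
 [-1.000e-04 -1.700e-03 -1.000e+00]]
to stack [-0.42592975 -0.50793345  0.03131186]
```

Units first: turns go in shares of pi rad. So -0.136 rad is -0.0433.

Call:
advance:
  motion: {"offsets": [[-0.015,-0.02,0,0,1],[-0.032,-0.038,0,0,1],[-0.032,-0.038,0,0,1],[-0.032,-0.038,0,0,1],[-0.032,-0.038,0,0,1],[-0.032,-0.038,0,0,1],[-0.032,-0.038,0,0,1],[-0.032,-0.038,0,0,1],[-0.032,-0.038,0,0,1],[-0.032,-0.038,0,0,1],[-0.032,-0.038,0,0,1],[-0.032,-0.038,0,0,1],[-0.032,-0.038,0,0,1],[-0.027,-0.03,0,0,1],[0,0,0,-0.0433,1],[0,0,0,-0.0433,1],[0,0,0,0,1],[0,0,0,0,1]]}

```text
t: 1.9
eef_pos: [0.4555, 0.0485, 0.2311]
tool_rot: [-0.0, 0.002, 1.0, -0.0]
contact_force: [-0.6, -0.2, -0.8]
gripper_width: 1.003
grasp_force: 0.0
```

```bash
cat > go.py <<'E'
import sys
from h import *
from scipy.spatial.transform import Rotation as R
def go(x,y,z):
    o=monitor.get_obs(); M=R.from_quat(o["tool_rot"],scalar_first=True).as_matrix()
    print("t",round(o["t"],2),"pos",o["eef_pos"].round(4),"yaw(tool y)",np.degrees(np.arctan2(M[1,1],M[0,1])).round(2),"w",round(o["gripper_width"],3),"gf",round(o["grasp_force"],1),"F",o["contact_force"].round(1)); print("need",(M.T@(np.array([x,y,z])-o["eef_pos"])).round(4))
if __name__=="__main__": go(*map(float,sys.argv[1:]))
E
python3 go.py .453 .048 .14
```

```text
t 1.9 pos [0.4555 0.0485 0.2311] yaw(tool y) 89.82 w 1.003 gf 0.0 F [-0.6 -0.2 -0.8]
need [ 0.0024 -0.0005  0.0911]
```

Call:
advance:
  motion: {"offsets": [[0.0012,0,0.02,0,1],[0.0012,0,0.04,0,1],[0,0,0.03,0,1],[0,0,0.03,0,1],[0,0,0.017,0,1],[0,0,0.01,0,0.7],[0,0,0,0,0.6],[0,0,0,0,0.55],[0,0,0,0,0.52],[0,0,0,0,0.5]]}
  clamp_n: 25

```text
t: 2.9
eef_pos: [0.454, 0.0487, 0.0852]
tool_rot: [0.001, 0.0, 1.0, 0.0]
contact_force: [-0.0, 0.1, 0.5]
gripper_width: 0.501
grasp_force: 0.0
```

```bash
python3 - <<'E'
from h import *
im=shot("side","s2"); crop(im,180,130,330,260,4,"s2c")
E
```

```text
(no output)
```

View pics/s2c.png

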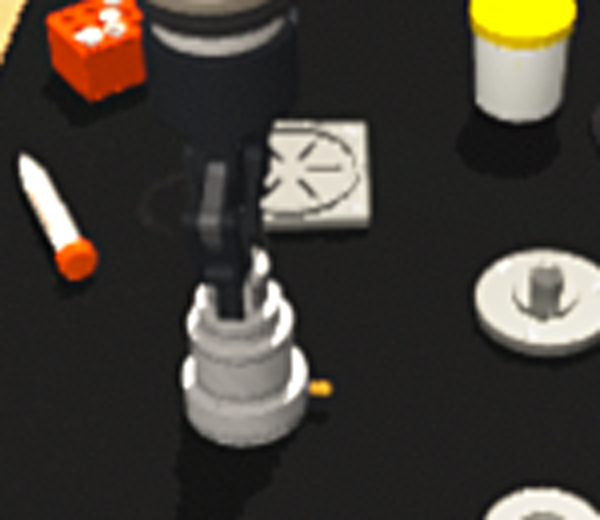

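Fingers straddle the head (finger tip crop ~(231,315), ring spans 192–293). Checking centring by projection.

```bash
python3 - <<'E'
from h import *
c=lambda p:((proj("side",p)-[180,130]+.5)*4-.5).round(1)
print(c([.454,.0487-.0215,.087]),c([.454,.0487,.1]))
for x in(.450,.454,.458):print(x,"ring L/R",c([x-.0225,.048,.072]),c([x+.0225,.048,.072]),"body",c([x-.028,.048,.044]),c([x+.028,.048,.044]),"base",c([x-.034,.048,.012]),c([x+.034,.048,.012]))
t=cv2.imread("pics/s2.png"); g=cv2.cvtColor(t,cv2.COLOR_BGR2GRAY)
for v in (199,204,207,212,217,220,226,232): 
    r=np.where(g[v,215:262]>75)[0]+215; print(v,((r.min()-180)*4,(r.max()+1-180)*4))
E
```

```text
[234.2 311.8] [238.1 266.7]
0.45 ring L/R [192.6 304.4] [275.  308.2] body [186.6 341.7] [287.3 346.3] base [180.5 382.6] [300.4 388.3]
0.454 ring L/R [199.9 304.8] [282.4 308.5] body [193.8 342. ] [294.6 346.7] base [187.6 382.9] [307.5 388.6]
0.458 ring L/R [207.2 305.1] [289.7 308.8] body [201.  342.3] [301.8 347. ] base [194.6 383.3] [314.6 389. ]
199 (np.int64(248), np.int64(264))
204 (np.int64(192), np.int64(284))
207 (np.int64(188), np.int64(292))
212 (np.int64(188), np.int64(292))
217 (np.int64(192), np.int64(300))
220 (np.int64(184), np.int64(308))
226 (np.int64(180), np.int64(328))
232 (np.int64(188), np.int64(304))
```

Call:
advance:
  motion: {"offsets": [[0.0015,0,0.002,0,0.48],[0,0,0,0,0.46],[0,0,0,0,0.44],[0,0,0,0,0.42],[0,0,0,0,0.4],[0,0,0,0,0.38],[0,0,0,0,0.2],[0,0,0,0,0.2],[0,0,0,0,0.2]]}
  clamp_n: 40

```text
t: 3.85
eef_pos: [0.4519, 0.0489, 0.0826]
tool_rot: [0.0, -0.0, 1.0, 0.0]
contact_force: [-2.4, 0.9, 4.9]
gripper_width: 0.382
grasp_force: 39.1
```

```bash
python3 go.py .453 .048 .24
```

```text
t 3.85 pos [0.4519 0.0489 0.0826] yaw(tool y) 90.03 w 0.382 gf 39.1 F [-2.4  0.9  4.9]
need [-0.0011 -0.0008 -0.1574]
```

Call:
advance:
  motion: {"offsets": [[0,0,-0.004,0,0.2],[0,0,-0.008,0,0.2],[0,0,-0.01,0,0.2],[0,0,-0.01,0,0.2],[0,0,-0.01,0,0.2],[0,0,-0.01,0,0.2],[0,0,-0.015,0,0.2],[0,0,-0.02,0,0.2],[0,0,-0.02,0,0.2],[0,0,-0.008,0,0.2],[0,0,0,0,0.2]]}

```text
t: 4.95
eef_pos: [0.4525, 0.0487, 0.1985]
tool_rot: [0.001, -0.0, 1.0, 0.001]
contact_force: [0.3, 0.6, -2.8]
gripper_width: 0.38
grasp_force: 40.1
```

```bash
python3 - <<'E'
from h import *
from go import go
im=shot("side","s3"); a=im[100:290,190:340]
b=shot("top","t3")[165:285,180:330]
cv2.imwrite("pics/s3c.png",np.hstack([cv2.resize(a,None,fx=3,fy=3),cv2.copyMakeBorder(cv2.resize(b,None,fx=2.2,fy=2.2),0,570-264,0,0,cv2.BORDER_CONSTANT)]))
go(.620,-.0915,.16)
E
```

```text
t 5.05 pos [0.4514 0.0484 0.1968] yaw(tool y) 90.02 w 0.382 gf 40.0 F [ 0.4 -0.3 -3.8]
need [-0.1686 -0.14    0.0367]
```

View pics/s3c.png

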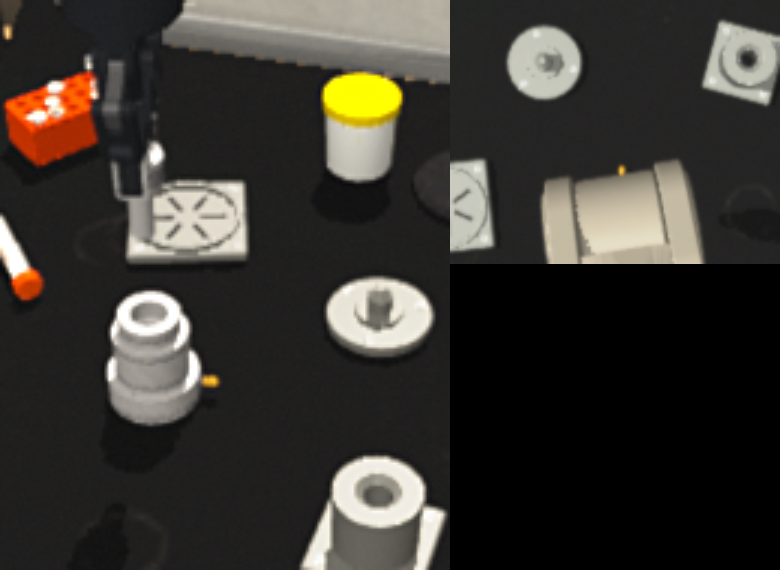

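Plunger is lifted clean and upright (shank end at side (237.3,180)); ring stays on the body (hole at (240,204.5)).

```bash
python3 - <<'E'
from h import *
print("shank end expected",proj("side",[.4514,.0484,.150]),"ring hole",plane("side",(239.8,204.3),.08)*1000)
print("at seen", plane("side",(237.3,180.5),.150)*1000)
E
```

```text
shank end expected [236.41505754 177.95636391] ring hole [454.59568656  45.53972537  80.        ]
at seen [454.34754819  40.26618937 150.        ]
```

Call:
advance:
  motion: {"offsets": [[-0.015,-0.012,0,0,0.2],[-0.03,-0.025,0,0,0.2],[-0.035,-0.029,0,0,0.2],[-0.035,-0.029,0,0,0.2],[-0.03,-0.025,0,0,0.2],[-0.018,-0.015,0,0,0.2],[-0.0055,-0.005,0,0,0.2],[0,0,0,0,0.2],[0,0,0,0,0.2]]}

```text
t: 5.95
eef_pos: [0.6191, -0.0903, 0.1963]
tool_rot: [-0.001, -0.001, 1.0, 0.0]
contact_force: [0.2, 0.9, -1.9]
gripper_width: 0.376
grasp_force: 40.2
```

```bash
python3 go.py .620 -.0915 .135
```

```text
t 5.95 pos [ 0.6191 -0.0903  0.1963] yaw(tool y) 90.06 w 0.376 gf 40.2 F [ 0.2  0.9 -1.9]
need [-0.001  -0.0012  0.0613]
```

Call:
advance:
  motion: {"offsets": [[0.0005,-0.001,0.02,0,0.2],[0,0,0.03,0,0.2],[0,0,0.02,0,0.2],[0,0,0.01,0,0.2],[0,0,0.01,0,0.2],[0,0,0.01,0,0.2],[0,0,0.008,0,0.2],[0,0,0.008,0,0.2],[0,0,0.006,0,0.2],[0,0,0.004,0,0.2],[0,0,0.002,0,0.2],[0,0,0,0,0.2]]}

```text
t: 7.15
eef_pos: [0.6198, -0.0926, 0.0691]
tool_rot: [-0.0, -0.0, 1.0, 0.0]
contact_force: [0.0, 0.2, -3.5]
gripper_width: 0.384
grasp_force: 40.2
```

```bash
python3 go.py .620 -.0915 .0626
```

```text
t 7.15 pos [ 0.6198 -0.0926  0.0691] yaw(tool y) 90.0 w 0.384 gf 40.2 F [ 0.   0.2 -3.5]
need [-0.0002  0.0011  0.0065]
```

Shank is 40 mm in the bore without side force. Lowering to touch.

Call:
advance:
  motion: {"offsets": [[0,0,0.002,0,0.2],[0,0,0.002,0,0.2],[0,0,0.001,0,0.2],[0,0,0.001,0,0.2],[0,0,0,0,0.2]]}

```text
t: 7.65
eef_pos: [0.6198, -0.0925, 0.0632]
tool_rot: [-0.0, -0.0, 1.0, 0.0]
contact_force: [0.5, -0.2, -2.7]
gripper_width: 0.38
grasp_force: 40.2
```

```bash
python3 go.py .620 -.0915 .0626
```

```text
t 7.65 pos [ 0.6198 -0.0925  0.0632] yaw(tool y) 90.01 w 0.38 gf 40.2 F [ 0.5 -0.2 -2.7]
need [-0.0002  0.001   0.0006]
```

Call:
advance:
  motion: {"offsets": [[0,0,0.001,0,0.2],[0,0,0.001,0,0.2],[0,0,0,0,0.2]]}

```text
t: 7.95
eef_pos: [0.6201, -0.0925, 0.0625]
tool_rot: [0.0, 0.0, 1.0, 0.0]
contact_force: [-3.6, 0.7, 7.9]
gripper_width: 0.381
grasp_force: 41.2
```

```bash
python3 go.py .620 -.0915 .0626
```

```text
t 7.95 pos [ 0.6201 -0.0925  0.0625] yaw(tool y) 90.0 w 0.381 gf 41.2 F [-3.6  0.7  7.9]
need [ 0.0001  0.001  -0.0001]
```

Contact at exactly the home height. Release and retreat, then look.

Call:
advance:
  motion: {"offsets": [[0,0,0,0,0.42],[0,0,0,0,0.5],[0,0,0,0,0.6],[0,0,-0.005,0,0.7],[0,0,-0.02,0,0.8],[0,0,-0.04,0,1],[0,0,-0.04,0,1],[0.03,0.025,-0.02,0,1],[0.04,0.034,0,0,1],[0.04,0.034,0,0,1],[0.035,0.03,0,0,1],[0.02,0.017,0,0,1],[0,0,0,0,1]]}

```text
t: 9.25
eef_pos: [0.4559, 0.0467, 0.1864]
tool_rot: [-0.001, -0.002, 1.0, 0.001]
contact_force: [0.3, 0.1, 0.4]
gripper_width: 0.999
grasp_force: 0.0
```

```bash
python3 - <<'E'
from h import *
from go import go
im=shot("side","s4"); b=shot("top","t4")
cv2.imwrite("pics/s4c.png",np.hstack([cv2.resize(im[190:300,200:350],None,fx=3,fy=3),cv2.resize(b[160:270,270:370],None,fx=3,fy=3)]))
go(.453,.048,.1)
E
```

```text
t 9.35 pos [0.459  0.0444 0.1869] yaw(tool y) 90.07 w 0.999 gf 0.0 F [ 0.9 -0.2  0.7]
need [0.0061 0.0035 0.0869]
```

View pics/s4c.png

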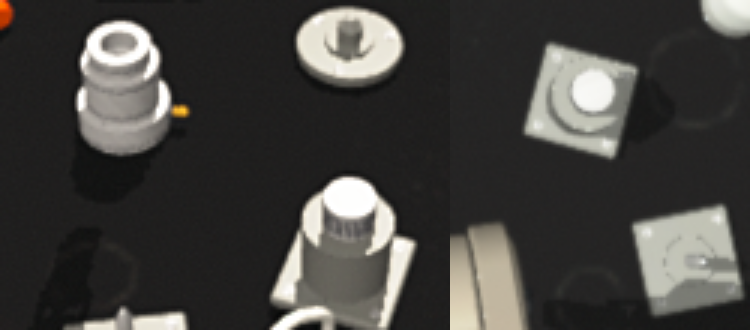

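Plunger sits home in the block, head flat on top (side crop (350,205)); ring still on the body at crop (117,41). Next, the ring.

Call:
advance:
  motion: {"offsets": [[0.003,0.002,0.02,0,1],[0.0025,0.0015,0.03,0,1],[0,0,0.03,0,1],[0,0,0.025,0,1],[0,0,0.012,0,0.8],[0,0,0.003,0,0.7],[0,0,0,0,0.65],[0,0,0,0,0.62],[0,0,0,0,0.6],[0,0,0,0,0.58]]}
  clamp_n: 30

```text
t: 10.35
eef_pos: [0.4537, 0.048, 0.067]
tool_rot: [0.001, -0.0, 1.0, 0.0]
contact_force: [-0.6, -0.2, -0.1]
gripper_width: 0.583
grasp_force: 0.0
```

```bash
python3 go.py .4535 .048 .066
```

```text
t 10.35 pos [0.4537 0.048  0.067 ] yaw(tool y) 90.02 w 0.583 gf 0.0 F [-0.6 -0.2 -0.1]
need [0.0002 0.     0.001 ]
```

Call:
advance:
  motion: {"offsets": [[0,0,0.0012,0,0.56],[0,0,0,0,0.54],[0,0,0,0,0.52],[0,0,0,0,0.5],[0,0,0,0,0.35],[0,0,0,0,0.35],[0,0,0,0,0.35]]}
  clamp_n: 40

```text
t: 11.05
eef_pos: [0.4534, 0.0481, 0.0657]
tool_rot: [0.0, 0.0, 1.0, 0.0]
contact_force: [-2.2, 1.6, 9.3]
gripper_width: 0.503
grasp_force: 39.3
```

```bash
python3 go.py .4535 .048 .066
```

```text
t 11.05 pos [0.4534 0.0481 0.0657] yaw(tool y) 90.0 w 0.503 gf 39.3 F [-2.2  1.6  9.3]
need [-0.0001 -0.0001 -0.0003]
```

Call:
advance:
  motion: {"offsets": [[0,0,-0.004,0,0.35],[0,0,-0.01,0,0.35],[0,0,-0.02,0,0.35],[0,0,-0.03,0,0.35],[-0.015,0.008,-0.02,0,0.35],[-0.03,0.016,0,0,0.35],[-0.035,0.019,0,0,0.35],[-0.035,0.019,0,0,0.35],[-0.03,0.016,0,0,0.35],[-0.016,0.009,0,0,0.35],[-0.005,0.002,0,0,0.35],[0,0,0,0,0.35],[0,0,0,0,0.35]]}

```text
t: 12.35
eef_pos: [0.618, 0.1356, 0.1491]
tool_rot: [-0.001, 0.0, 1.0, -0.0]
contact_force: [-0.3, -0.5, -1.6]
gripper_width: 0.504
grasp_force: 40.9
```

```bash
python3 - <<'E'
from h import *
from go import go
im=shot("side","s5"); cv2.imwrite("pics/s5c.png",cv2.resize(im[110:245,210:360],None,fx=4,fy=4))
go(.6195,.1375,.0177)
E
```

```text
t 12.4 pos [0.618  0.1356 0.1492] yaw(tool y) 89.95 w 0.502 gf 40.9 F [-0.9  0.1 -1.2]
need [-0.0017  0.002   0.1315]
```

View pics/s5c.png

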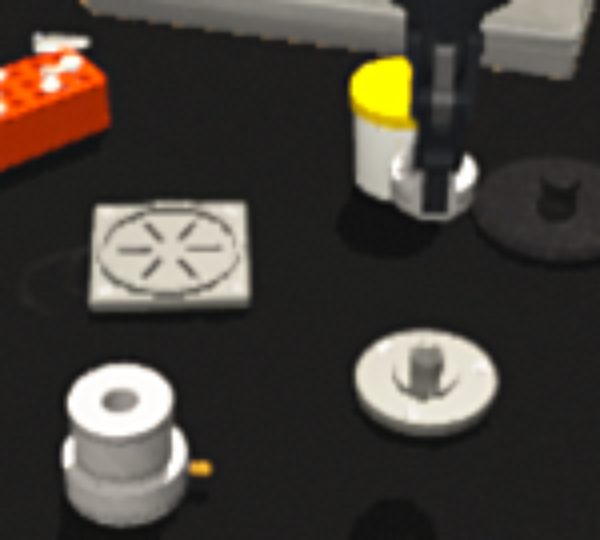

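Ring held level, centred on the fingers, over the stub stand. Lowering.

```bash
python3 -c "
from h import *
print(plane('side',(210+119.5/4-.4,110+400/4-.4),.064),proj('side',[.618,.1356,.155]),(210+434/4,))"
```

```text
[0.4528595  0.04601737 0.064     ] [318.10520893 154.23819318] (318.5,)
```

Call:
advance:
  motion: {"offsets": [[-0.0015,0.002,0.02,0,0.35],[0,0,0.03,0,0.35],[0,0,0.03,0,0.35],[0,0,0.015,0,0.35],[0,0,0.007,0,0.35],[0,0,0.005,0,0.35],[0,0,0.005,0,0.35],[0,0,0.005,0,0.35],[0,0,0.005,0,0.35],[0,0,0.004,0,0.35],[0,0,0.002,0,0.35],[0,0,0,0,0.35]]}

```text
t: 13.6
eef_pos: [0.6204, 0.1387, 0.0208]
tool_rot: [-0.0, -0.0, 1.0, -0.0]
contact_force: [-0.5, 0.2, -1.0]
gripper_width: 0.5
grasp_force: 40.9
```

```bash
python3 go.py .6195 .1375 .0177
```

```text
t 13.6 pos [0.6204 0.1387 0.0208] yaw(tool y) 90.01 w 0.5 gf 40.9 F [-0.5  0.2 -1. ]
need [ 0.0009 -0.0012  0.0031]
```

Call:
advance:
  motion: {"offsets": [[0,0,0.001,0,0.35],[0,0,0.001,0,0.35],[0,0,0.001,0,0.35],[0,0,0.0005,0,0.35],[0,0,0,0,0.35]]}

```text
t: 14.1
eef_pos: [0.6207, 0.1388, 0.0178]
tool_rot: [0.0, -0.0, 1.0, 0.0]
contact_force: [-1.6, -0.3, 1.7]
gripper_width: 0.502
grasp_force: 41.1
```

```bash
python3 go.py .6195 .1375 .0177
```

```text
t 14.1 pos [0.6207 0.1388 0.0178] yaw(tool y) 90.01 w 0.502 gf 41.1 F [-1.6 -0.3  1.7]
need [ 0.0012 -0.0013  0.0001]
```

Call:
advance:
  motion: {"offsets": [[0,0,0.0008,0,0.35],[0,0,0,0,0.35]]}

```text
t: 14.3
eef_pos: [0.6207, 0.1388, 0.0178]
tool_rot: [-0.0, -0.0, 1.0, 0.0]
contact_force: [-3.4, -0.8, 9.0]
gripper_width: 0.498
grasp_force: 41.8
```

```bash
python3 go.py .6195 .1375 .0177
```

```text
t 14.3 pos [0.6207 0.1388 0.0178] yaw(tool y) 90.0 w 0.498 gf 41.8 F [-3.4 -0.8  9. ]
need [ 0.0012 -0.0013  0.0001]
```

Home. Release, retreat, return over the stack.

Call:
advance:
  motion: {"offsets": [[0,0,0,0,0.54],[0,0,0,0,0.62],[0,0,0,0,0.72],[0,0,-0.006,0,0.8],[0,0,-0.02,0,0.9],[0,0,-0.04,0,1],[0,0,-0.04,0,1],[0.015,-0.008,-0.02,0,1],[0.035,-0.019,0,0,1],[0.04,-0.0215,0,0,1],[0.04,-0.0215,0,0,1],[0.025,-0.014,0,0,1],[0.013,-0.007,0,0,1],[0,0,0,0,1],[0,0,0,0,1]]}

```text
t: 15.8
eef_pos: [0.4544, 0.0486, 0.1434]
tool_rot: [0.001, -0.0, 1.0, 0.0]
contact_force: [0.7, 0.8, -0.5]
gripper_width: 1.0
grasp_force: 0.0
```

```bash
python3 - <<'E'
from h import *
from go import go
im=shot("side","s6"); b=shot("top","t6")
cv2.imwrite("pics/s6c.png",np.hstack([cv2.resize(im[150:260,200:350],None,fx=3,fy=3),cv2.resize(b[160:270,200:300],None,fx=3,fy=3)]))
go(.4528,.048,.030)
E
```

```text
t 15.9 pos [0.4545 0.0487 0.1431] yaw(tool y) 90.08 w 1.002 gf 0.0 F [-0.4  0.8  0.5]
need [ 0.0019 -0.0007  0.1131]
```

View pics/s6c.png

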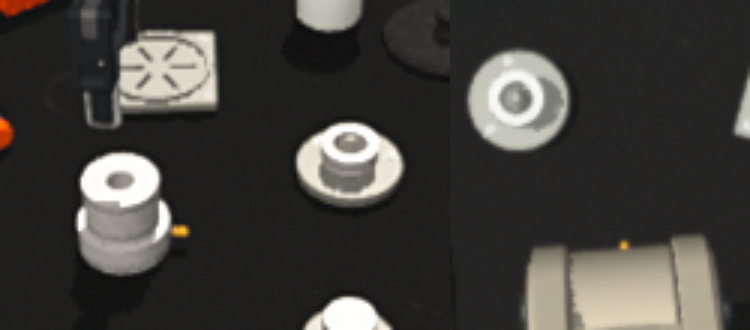

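Ring lies flat round the stub (side crop (350,150)). Now the die body.

Call:
advance:
  motion: {"offsets": [[0.0018,-0.0006,0.02,0,1],[0,0,0.03,0,1],[0,0,0.03,0,1],[0,0,0.02,0,1],[0,0,0.01,0,0.85],[0,0,0.003,0,0.78],[0,0,0,0,0.74],[0,0,0,0,0.71],[0,0,0,0,0.69],[0,0,0,0,0.67],[0,0,0,0,0.65],[0,0,0,0,0.5],[0,0,0,0,0.5],[0,0,0,0,0.5]]}
  clamp_n: 60

```text
t: 17.3
eef_pos: [0.4519, 0.0488, 0.0312]
tool_rot: [0.001, -0.001, 1.0, 0.001]
contact_force: [-2.4, 5.1, 14.7]
gripper_width: 0.638
grasp_force: 60.4
```

```bash
python3 go.py .4528 .048 .030
```

```text
t 17.3 pos [0.4519 0.0488 0.0312] yaw(tool y) 90.13 w 0.638 gf 60.4 F [-2.4  5.1 14.7]
need [-0.0008 -0.0008  0.0012]
```

```bash
python3 -c "
from h import *
print(tri((273,325),(430,214)),tri((310,293),(392,190)))"
```

```text
(array([ 0.55736983, -0.32483284,  0.18547606]), np.float64(0.0009318244282085127)) (array([ 0.61034035, -0.24841205,  0.16524916]), np.float64(0.0016817199469997106))
```

Call:
advance:
  motion: {"offsets": [[0,0,-0.003,0,0.5],[0,0,-0.005,0,0.5],[0,0,-0.01,0,0.5],[0,0,-0.02,0,0.5],[0,0,-0.03,0,0.5],[0,0,-0.025,0,0.5],[0,-0.01,-0.007,0,0.5],[-0.004,-0.025,0,0,0.5],[-0.005,-0.035,0,0,0.5],[-0.005,-0.035,0,0,0.5],[-0.005,-0.035,0,0,0.5],[-0.005,-0.035,0,0,0.5],[-0.005,-0.03,0,0,0.5],[-0.003,-0.016,0,0,0.5],[0,-0.008,0,0,0.5],[0,0,0,0,0.5],[0,0,0,0,0.5]]}

```text
t: 19.0
eef_pos: [0.482, -0.1809, 0.1292]
tool_rot: [-0.001, -0.0, 1.0, 0.001]
contact_force: [0.7, 0.7, -7.2]
gripper_width: 0.634
grasp_force: 65.6
```

```bash
python3 - <<'E'
from h import *
from go import go
im=shot("side","s7"); b=shot("top","t7")
cv2.imwrite("pics/s7c.png",np.hstack([cv2.resize(im[200:350,200:340],None,fx=3,fy=3),cv2.resize(b[200:300,240:360],None,fx=3,fy=4.5)]))
go(.485,-.1825,.0232)
E
```

```text
t 19.1 pos [ 0.4826 -0.1804  0.1295] yaw(tool y) 90.12 w 0.634 gf 65.6 F [ 0.5  0.5 -7.5]
need [-0.0025 -0.0022  0.1063]
```

View pics/s7c.png

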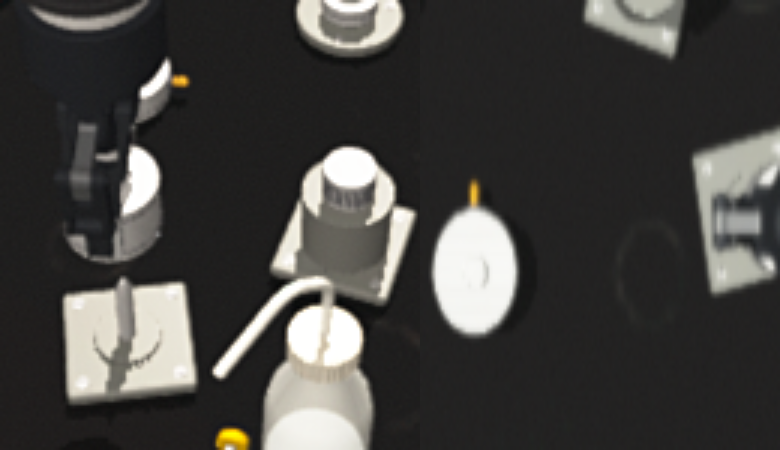

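Body held upright (side crop 64–161), pin below at (122,285); the base remained in place (top px ≈(258,260)). Check the body's offset in the hand.

```bash
python3 - <<'E'
from h import *
g=cv2.cvtColor(cv2.imread("pics/s7.png"),cv2.COLOR_BGR2GRAY)
for v in(265,270,274,278): 
    r=np.where(g[v,215:262]>70)[0]+215; print(v,r.min(),r.max()+1)
for x in(.4806,.4826,.4846): print(x,proj("side",[x-.028,-.1804,.135])[0],proj("side",[x+.028,-.1804,.135]))
b=cv2.cvtColor(cv2.imread("pics/t7.png"),cv2.COLOR_BGR2GRAY); m=(b[238:290,235:285]>90).astype(np.uint8)
m[:8]=0
(c,r)=cv2.minEnclosingCircle(cv2.findNonZero(m)); print(c,r,plane("top",(c[0]+235,c[1]+238),.024))
E
```

```text
265 240 253
270 240 254
274 239 254
278 223 254
0.4806 219.52789568227803 [251.71311964 269.0596084 ]
0.4826 220.6734576667601 [252.86680674 269.11979542]
0.4846 221.81930835409648 [254.02078563 269.17999766]
(22.72222137451172, 21.788888931274414) 14.448073387145996 [0.4520471  0.04832662 0.024     ]
```

Call:
advance:
  motion: {"offsets": [[-0.001,-0.002,0.01,0,0.5],[0,0,0.02,0,0.5],[0,0,0.015,0,0.5],[0,0,0.006,0,0.5],[0,0,0.006,0,0.5],[0,0,0.006,0,0.5],[0,0,0.008,0,0.5],[0,0,0.01,0,0.5],[0,0,0,0,0.5]]}

```text
t: 20.0
eef_pos: [0.483, -0.1835, 0.0475]
tool_rot: [-0.001, -0.0, 1.0, 0.0]
contact_force: [0.6, -0.6, -6.8]
gripper_width: 0.635
grasp_force: 65.5
```

```bash
python3 go.py .4835 -.1825 .0232
```

```text
t 20.0 pos [ 0.483  -0.1835  0.0475] yaw(tool y) 90.02 w 0.635 gf 65.5 F [ 0.6 -0.6 -6.8]
need [-0.0006  0.001   0.0243]
```

Pin is inside the bore with no side force.

Call:
advance:
  motion: {"offsets": [[0,0,0.006,0,0.5],[0,0,0.006,0,0.5],[0,0,0.005,0,0.5],[0,0,0.003,0,0.5],[0,0,0.002,0,0.5],[0,0,0.001,0,0.5],[0,0,0,0,0.5]]}

```text
t: 20.7
eef_pos: [0.4839, -0.1839, 0.0257]
tool_rot: [-0.0, -0.0, 1.0, -0.0]
contact_force: [0.2, 0.5, -8.2]
gripper_width: 0.637
grasp_force: 65.7
```

```bash
python3 go.py .4835 -.1825 .0232
```

```text
t 20.7 pos [ 0.4839 -0.1839  0.0257] yaw(tool y) 90.01 w 0.637 gf 65.7 F [ 0.2  0.5 -8.2]
need [0.0004 0.0014 0.0025]
```

Call:
advance:
  motion: {"offsets": [[0,0,0.001,0,0.5],[0,0,0.0007,0,0.5],[0,0,0.0007,0,0.5],[0,0,0,0,0.5]]}

```text
t: 21.1
eef_pos: [0.4839, -0.1839, 0.0235]
tool_rot: [0.0, -0.0, 1.0, 0.0]
contact_force: [-0.3, 0.1, -5.4]
gripper_width: 0.635
grasp_force: 65.8
```

```bash
python3 go.py .4835 -.1825 .0232
```

```text
t 21.1 pos [ 0.4839 -0.1839  0.0235] yaw(tool y) 90.01 w 0.635 gf 65.8 F [-0.3  0.1 -5.4]
need [0.0004 0.0014 0.0003]
```

Call:
advance:
  motion: {"offsets": [[0,0,0.0007,0,0.5],[0,0,0.0005,0,0.5],[0,0,0,0,0.5]]}

```text
t: 21.4
eef_pos: [0.4839, -0.1839, 0.0233]
tool_rot: [0.0, 0.0, 1.0, 0.0]
contact_force: [-4.6, 1.5, 9.8]
gripper_width: 0.638
grasp_force: 67.5
```

```bash
python3 go.py .4835 -.1825 .0232
```

```text
t 21.4 pos [ 0.4839 -0.1839  0.0233] yaw(tool y) 89.99 w 0.638 gf 67.5 F [-4.6  1.5  9.8]
need [0.0004 0.0014 0.0001]
```

Home. Release and return to the base.

Call:
advance:
  motion: {"offsets": [[0,0,0,0,0.68],[0,0,0,0,0.75],[0,0,0,0,0.85],[0,0,-0.006,0,1],[0,0,-0.02,0,1],[0,0,-0.03,0,1],[0,0,-0.04,0,1],[0.002,0.015,-0.015,0,1],[0.005,0.035,0,0,1],[0.005,0.04,0,0,1],[0.006,0.04,0,0,1],[0.006,0.04,0,0,1],[0.005,0.035,0,0,1],[0.003,0.018,0,0,1],[0,0.008,0,0,1],[0,0,0,0,1],[0,0,0,0,1]]}

```text
t: 23.1
eef_pos: [0.4521, 0.0459, 0.1334]
tool_rot: [0.0, 0.001, 1.0, -0.0]
contact_force: [0.3, -0.4, -0.2]
gripper_width: 0.998
grasp_force: 0.0
```

```bash
python3 - <<'E'
from h import *
from go import go
im=shot("side","s8"); b=shot("top","t8")
cv2.imwrite("pics/s8c.png",np.hstack([cv2.resize(im[180:350,200:340],None,fx=3,fy=3),cv2.resize(b[165:280,270:390],None,fx=3,fy=510/115)]))
go(.452,.0485,.006)
E
```

```text
t 23.2 pos [0.452  0.0456 0.1333] yaw(tool y) 89.87 w 1.002 gf 0.0 F [0.6 0.4 0.6]
need [1.000e-04 2.900e-03 1.273e-01]
```

View pics/s8c.png

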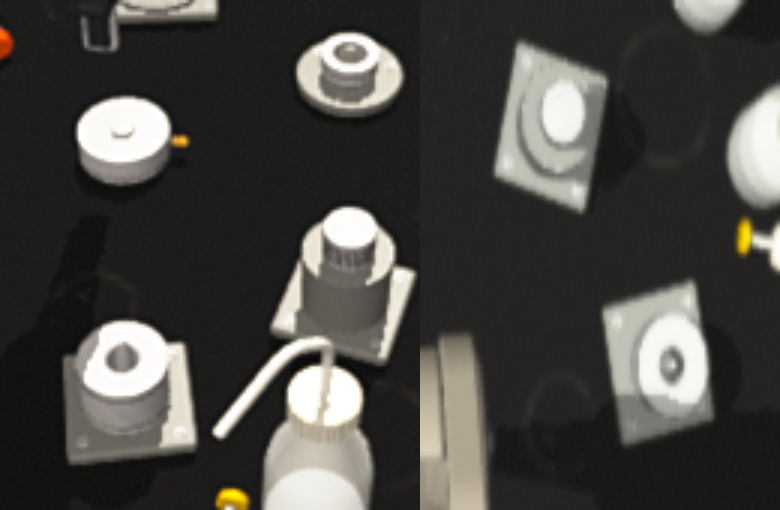

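Body stands on the boss round the pin. Last: the base, closing along y (nipple is on +x).

Call:
advance:
  motion: {"offsets": [[0,0.0028,0.02,0,1],[0,0,0.03,0,1],[0,0,0.03,0,1],[0,0,0.02,0,1],[0,0,0.014,0,1],[0,0,0.009,0,1],[0,0,0.004,0,1],[0,0,0.001,0,0.95],[0,0,0,0,0.9],[0,0,0,0,0.86],[0,0,0,0,0.84],[0,0,0,0,0.82],[0,0,0,0,0.8],[0,0,0,0,0.65],[0,0,0,0,0.65],[0,0,0,0,0.65]]}
  clamp_n: 60

```text
t: 24.8
eef_pos: [0.452, 0.0496, 0.006]
tool_rot: [0.0, 0.0, 1.0, 0.0]
contact_force: [-3.2, -0.5, 14.6]
gripper_width: 0.761
grasp_force: 62.2
```

```bash
python3 go.py .452 .0485 .0055
```

```text
t 24.8 pos [0.452  0.0496 0.006 ] yaw(tool y) 89.98 w 0.761 gf 62.2 F [-3.2 -0.5 14.6]
need [ 0.     -0.0011  0.0005]
```

Call:
advance:
  motion: {"offsets": [[0,0,-0.004,0,0.65],[0,0,-0.01,0,0.65],[0,0,-0.02,0,0.65],[0,0,-0.025,0,0.65],[0,0.01,-0.006,0,0.65],[0,0.025,0,0,0.65],[0,0.035,0,0,0.65],[0,0.035,0,0,0.65],[0,0.035,0,0,0.65],[0,0.03,0,0,0.65],[0,0.016,0,0,0.65],[-0.001,0.01,0,0,0.65],[0,0,0,0,0.65],[0,0,0,0,0.65]]}

```text
t: 26.2
eef_pos: [0.4527, 0.2443, 0.0699]
tool_rot: [-0.0, 0.001, 1.0, -0.001]
contact_force: [-0.9, -0.3, -5.4]
gripper_width: 0.754
grasp_force: 68.1
```

```bash
python3 - <<'E'
from h import *
from go import go
im=shot("side","s9"); b=shot("top","t9")
cv2.imwrite("pics/s9c.png",np.hstack([cv2.resize(im[110:240,190:330],None,fx=3,fy=3),cv2.resize(b[210:300,120:240],None,fx=3,fy=390/90)]))
go(.453,.2455,.018)
E
```

```text
t 26.3 pos [0.4528 0.244  0.0701] yaw(tool y) 89.86 w 0.755 gf 68.1 F [-0.8 -0.7 -4. ]
need [-0.0002  0.0016  0.0521]
```

View pics/s9c.png

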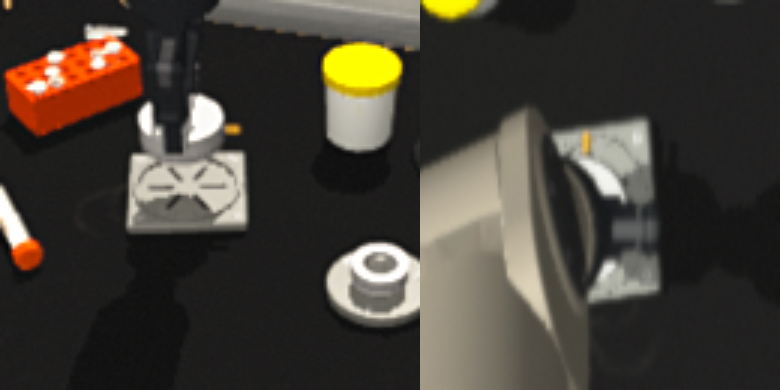

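Base held level over the tray (side crop base 138–224, tray rim 133–241).

```bash
python3 -c "
from h import *
print(proj('side',[.4528,.244,.076]),proj('side',[.453,.2455,.016]))"
```

```text
[249.80880638 151.87927971] [251.02663748 170.82921992]
```

Call:
advance:
  motion: {"offsets": [[0,0.0015,0.01,0,0.65],[0,0,0.015,0,0.65],[0,0,0.01,0,0.65],[0,0,0.006,0,0.65],[0,0,0.004,0,0.65],[0,0,0.003,0,0.65],[0,0,0.001,0,0.65],[0,0,0,0,0.65]]}

```text
t: 27.1
eef_pos: [0.4529, 0.2475, 0.0213]
tool_rot: [0.0, -0.0, 1.0, 0.0]
contact_force: [0.0, -0.0, -4.3]
gripper_width: 0.755
grasp_force: 68.2
```

```bash
python3 go.py .453 .2455 .018
```

```text
t 27.1 pos [0.4529 0.2475 0.0213] yaw(tool y) 90.01 w 0.755 gf 68.2 F [ 0.  -0.  -4.3]
need [-0.0001 -0.002   0.0033]
```

Call:
advance:
  motion: {"offsets": [[-0.0005,-0.0015,0.001,0,0.65],[0,0,0.001,0,0.65],[0,0,0.0007,0,0.65],[0,0,0.0007,0,0.65],[0,0,0,0,0.65]]}

```text
t: 27.6
eef_pos: [0.4533, 0.2459, 0.0182]
tool_rot: [-0.0, -0.0, 1.0, 0.0]
contact_force: [-2.0, -0.5, 2.8]
gripper_width: 0.755
grasp_force: 69.2
```

```bash
python3 go.py .453 .2455 .018
```

```text
t 27.6 pos [0.4533 0.2459 0.0182] yaw(tool y) 90.01 w 0.755 gf 69.2 F [-2.  -0.5  2.8]
need [ 0.0003 -0.0004  0.0002]
```

Call:
advance:
  motion: {"offsets": [[0,0,0.0005,0,0.65],[0,0,0,0,0.65]]}

```text
t: 27.8
eef_pos: [0.4534, 0.2459, 0.0182]
tool_rot: [-0.0, 0.0, 1.0, 0.0]
contact_force: [-4.3, -1.8, 10.2]
gripper_width: 0.759
grasp_force: 69.9
```

Call:
advance:
  motion: {"offsets": [[0,0,0,0,0.78],[0,0,0,0,0.84],[0,0,0,0,0.92],[0,0,0,0,1],[0,0,-0.006,0,1],[0,0,-0.02,0,1],[0,0,-0.04,0,1],[0,0,-0.04,0,1],[0,0.01,-0.04,0,1],[0,0.04,-0.02,0,1],[0,0.04,0,0,1],[0,0.04,0,0,1],[0,0.04,0,0,1],[0,0.02,0,0,1],[0,0,0,0,1],[0,0,0,0,1]]}

```text
t: 29.4
eef_pos: [0.4533, 0.4354, 0.1833]
tool_rot: [0.0, -0.0, 1.0, -0.0]
contact_force: [0.0, -0.5, -0.6]
gripper_width: 0.999
grasp_force: 0.0
```

```bash
python3 - <<'E'
from h import *
from go import go
im=shot("side","s10"); b=shot("top","t10")
cv2.imwrite("pics/s10c.png",np.hstack([cv2.resize(im[110:350,190:350],None,fx=2.2,fy=2.2),cv2.resize(b[150:290,100:400],None,fx=1.48,fy=1.48*2.549)]))
go(.453,.2455,.018)
E
```

```text
t 29.5 pos [0.4538 0.4341 0.1835] yaw(tool y) 89.89 w 0.999 gf 0.0 F [ 0.3 -0.5 -1. ]
need [ 0.0005 -0.1885  0.1656]
```

View pics/s10c.png

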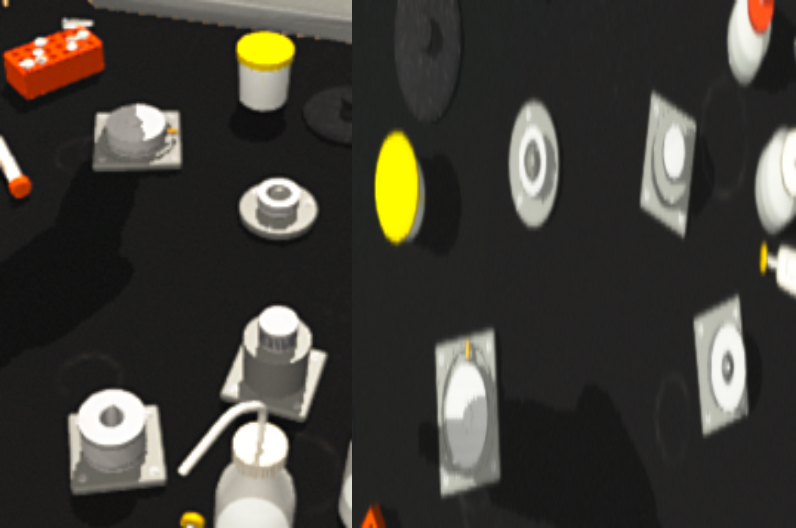

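All four parts stand home on their stands: base in the tray (side crop (138,132)), ring (278,195), plunger (278,325) and body (113,425). The tub and bottle have not moved.

```bash
python3 -c "
from station import bot
print(bot.hand_in())"
```

```text
the job is handed in; nothing more can be done
None
```

The die is apart and each part is seated on its stand, in the order you asked: plunger, release ring, die body, die base. I left the tub and wash bottle where they were and handed the job in at about 30 s of robot time.

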